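# Step the painted bowl on by one division

### The arm

A 6-joint arm with a two-finger parallel gripper is mounted at the origin on the work surface; the furniture and walls round the work are solid. World frame = base frame: x ahead of the robot, y to its left, z up, the work surface at z = 0. Lengths are in m, angles in rad, forces in N, time in s.
With the tool pointing down it reaches from about 0.3 to 0.95 m from the base axis. Payload 3.1 kg.
Tool frame: the origin (TCP) lies midway between the tips of the shut fingers; the grasp point (between the pads) lies 19 mm behind it (manip.grasp_offset is the distance from the TCP to the grasp point, in m); z points along the fingers, y is the line along which they close (so a half turn about z gives the same grasp; the last joint's range is limited). The gripper opens to 85 mm and grips with 20 to 120 N. Pads are 22 mm wide; open, the fingers measure 114 mm over their backs; the gripper's body (76 mm by 85 mm) begins 54 mm behind the grasp point. The pads swing forward as they close: fully open they stand 13 mm farther back than shut.
Start: joints at [1.093, 0.308, 1.634, -0, 1.2, -0.07], TCP at [0.248, 0.574, 0.231] pointing down, gripper open.
Joint ranges: [-3.06, 3.06], [-0.79, 1.96], [0.05, 2.63], [-1.19, 4.34], [0.05, 2.64], [-2.94, 2.94]. Speed limits (rad/s): [2.79, 2.79, 3.14, 3.14, 3.14, 3.14].

### API

Orientations are given as a unit quaternion [w, x, y, z].
In Python, from plant import manip gives the robot as it stands.
- The arm moves only by the shell command python3 -m pendant 'ROWS' [FORCE]. ROWS is JSON, a list that holds one entry, the list of rows, each a list of 5 numbers: the gripper command: -1 is shut, 1 is fully open, values between are in proportion, then the shift along the tool's x, y, z in m, then the turn about the tool's z in rad. In form: [[[claw, tx, ty, tz, turn], ...]]. A call has 1 to 8 rows; each row shifts and turns the commanded pose from where the row before left it, along the tool's axes as they then stand; what a row does not reach is not made up. A row lasts 1/8 s, in which the tool goes at most 62.5 mm and 10.7 degrees, less where a joint would pass 70% of its speed; a pose out of reach is approached as far as the arm can. A call with a gripper value outside its range is refused whole. The fingers move at their own pace and stop on an object; FORCE is the grip in N (left out, the last holds). Time passes only in rows, so rows that do not move let the fingers close. It gives the time, the measured TCP pose, the force, the opening and the grip force at its end, in the units of the state.
- manip.read_state(): the state, without advancing time (a new reading comes with each control period).
- manip.grab_frame(name): name is "scene" or "top" or "wrist"; returns a dict with "image" (420x560x3 uint8, red, green, blue), "range_z" (420x560 float32, m along the optical axis (not along the pixel's ray), 0 where there is no reading), "K" (3x3 intrinsics, pixels), "k1" (the pictures are not rectified: a ray, as slopes to the right and down, at radius r is drawn at 1 + k1 r^2 times it, then the intrinsics apply), "extrinsics" (4x4, takes a point from camera to world coordinates). Camera axes: x right, y up, looking along -z (the intrinsics and any distortion apply to the point x, -y, -z); pixel columns grow to the right and rows downward; lengths in m; the calibration is good to about 2 mm. A picture is of the moment at which its call begins.
- manip.close_job(): hands the job in; it is judged then, once.
The state is a dict: "clock": time; "joints": joint angles; "joint_velocities": joint speeds; "joint_torque": joint torques, N m; "position": TCP position; "ee_rot": TCP orientation; "ft_force": force on the tool from outside, world axes, zero at the start; "torque": the same for the moment, N m; "finger_gap": opening from 0.0 (shut) to 1.0 (fully open); "gripper_force": force on a finger pad.
Only numpy, scipy, OpenCV 4.12 (cv2) and the standard library are available. Lean on these libraries where they do the work, as an engineer would, in place of code of your own. Each camera call takes 0.05 s, during which the arm holds its last target. There are 200 camera calls.

### The job

The half-painted bowl stands on an indexing turntable, which each full turn of its hand wheel moves on to the next motif. Push the red pin of the locking lever fully out to free the wheel, push the wheel by its black handle through exactly one turn clockwise (seen from above) without running past, then push the red pin back until the lever's nose sits fully in the notch again. Only push, gently and with the fingers: grip and lift nothing, and leave the bowl on the turntable and everything else where it stands.

Things in the scene. Friction and masses are not known exactly. Their poses are not given: they have to be found in the camera images.
- index_table: green cast indexing table, bolted to the bench (cannot move). Origin on the bench top under the hand wheel axis; z up. Offsets given as (x, y) in the other entries are in mm in its axes. Locking lever: pivot at (-88, 50), a steel bar at height 48 to 56 on a green bracket up to height 34; its thumb pin end overhangs the bracket.
- wheel_centre (a point): point on the hand wheel axis, (0, 0), height 90. Dark rim 123 mm across at height 84 to 97, hub up to height 103. Under it a steel disc of radius 70 at height 48 to 56 with one notch in its edge, on the -x side at the start.
- wheel_handle (a point): the upright black handle on the hand wheel, half-way up: a round peg of 20 mm diameter from height 100 to 150, 55 mm from the wheel axis, with nothing else near it at that height. At the start it is at (55, 0).
- crank_wheel (a joint): angle of the hand wheel, rad: 0 at the start, grows clockwise seen from above (6.283 is one full turn). Takes about 2 N at the handle, stays where it is left and has no stop; while locked it moves only about 0.05 rad either way. Geared 12 to 1 to the turntable.
- lever_pin (a point): the upright red thumb pin of the locking lever, half-way up: a round peg of 17 mm diameter from height 62 to 101, 60 mm from the lever pivot; at (-90, 110) when locked. Free space all round it.
- lock_lever (a joint): angle of the locking lever, rad: 0 locked (nose fully in the notch), 0.45 at its stop, fully out. To unlock, push the red pin about 26 mm towards +x of the index table; to lock, back towards -x. Stays where it is left (about 2 N to move). Clear of the disc above 0.25; it goes in only where the notch faces it (within about 0.05 rad of a full turn).
- turntable_centre (a point): centre of the top of the aluminium turntable: axis at (-30, -180), 160 mm across, top at height 85
- bowl: half-painted brown bowl, 111 mm wide, 52 mm tall, standing loose near the middle of the turntable; origin in the centre of its foot
- raw_beaker: plain brown raw-clay beaker, 65 mm wide, 78 mm tall, on the round plywood bat at the left; loose; origin in the centre of its foot
- tall_vase: painted tall vase, 85 mm wide, 136 mm tall, at the back right; loose; origin in the centre of its foot
- red_pot: clay pot of red paint, 60 mm wide, 47 mm tall, at the right; loose; origin in the centre of its foot
- test_tile: small brown test tile with a blue glaze patch, 34 x 52 x 8 mm, lying at the right; loose; origin in the centre of its foot
- clay_lump: block of brown clay, 74 x 110 mm, 56 mm tall, at the right edge; loose; origin in the centre of its foot

How it is judged:
By the outcome, as a careful person would: the job done as asked, in the order asked, and still so for the second after the job is handed in, with the robot touching nothing.
It also fails if it takes over 69 s, if anything falls off the work surface, if the arm or the gripper's body presses on something with over 40 N, if the wrist force passes 120 N, or if a joint passes its speed limit or range.

## Working session

There is one attempt and no reset: what is moved stays moved. The work goes in short steps, Python scripts to look and compute and a shell command to move; the robot and the scene stay as the last step left them, time stands still between calls to the robot, and variables do not carry over. Pictures are saved under pics/ and viewed, at most 10 in all, crops included, and the job is handed in when it is done.

```bash
mkdir -p pics; ls; cat > h.py <<'E'
import numpy as np, cv2
from plant import manip
def rays(f,px):
    K=np.array(f["K"]);px=np.array(px,float).reshape(-1,2)
    d=np.c_[(px[:,0]-K[0,2])/K[0,0],(px[:,1]-K[1,2])/K[1,1]]
    u=d.copy()
    for _ in range(20): u=d/(1+f["k1"]*(u**2).sum(1,keepdims=True))
    E=np.array(f["extrinsics"]); return E[:3,3], np.c_[u[:,0],-u[:,1],-np.ones(len(u))]@E[:3,:3].T
def plane(f,px,z):
    o,d=rays(f,px); return o+d*((z-o[2])/d[:,2])[:,None]
def cloud(f):
    z=f["range_z"];h,w=z.shape
    g=np.stack(np.meshgrid(np.arange(w),np.arange(h)),-1).reshape(-1,2)
    o,d=rays(f,g); return (o+d*z.reshape(-1,1)).reshape(h,w,3)
def save(f,n): cv2.imwrite(f"pics/{n}.png",f["image"][:,:,::-1])
E
python3 - <<'E'
from h import *
for n in("scene","top"):
    f=manip.grab_frame(n);save(f,n+"0");np.savez(n+"0.npz",**f);print(n,np.round(f["extrinsics"],3).tolist(),f["k1"])
s=manip.read_state();print(s)
E
```

```text
pics
scene [[0.651, 0.578, -0.492, -0.091], [-0.759, 0.49, -0.429, -0.489], [-0.007, 0.652, 0.758, 0.939], [0.0, 0.0, 0.0, 1.0]] -0.11113093938594655
top [[0.008, 0.995, -0.104, 0.323], [-1.0, 0.009, 0.016, -0.005], [0.017, 0.103, 0.994, 1.193], [0.0, 0.0, 0.0, 1.0]] -0.010987975123859498
{'clock': 0.1, 'joints': array([ 1.09328745e+00,  3.08912172e-01,  1.63506983e+00,  7.30682625e-06,
        1.19972974e+00, -6.97148561e-02]), 'joint_velocities': array([ 0.00081816, -0.00147396, -0.00300548,  0.00033369, -0.00190823,
        0.00042405]), 'joint_torque': array([-7.34710211e-04, -4.16409731e+01, -2.77640873e+01, -8.69293740e-05,
        4.09886678e-03, -2.91821914e-05]), 'position': array([0.24754763, 0.57305918, 0.23016049]), 'ee_rot': array([-2.89576649e-04,  2.02488328e-01,  9.79284103e-01, -1.01920978e-03]), 'ft_force': array([ 0.36102181,  0.16545878, -0.26229496]), 'torque': array([ 0.00538408, -0.01845521,  0.05056791]), 'gripper_force': 0.0, 'finger_gap': 1.003300018357548}
```

View pics/top0.png

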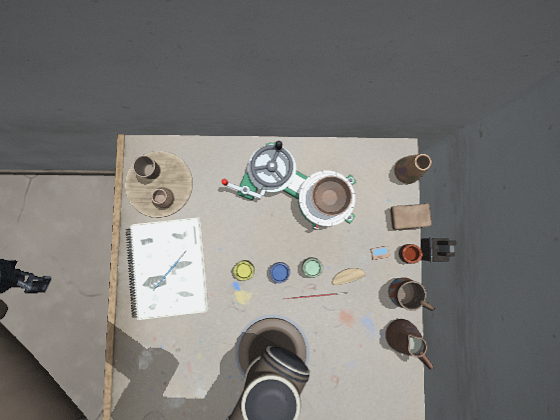

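View pics/scene0.png

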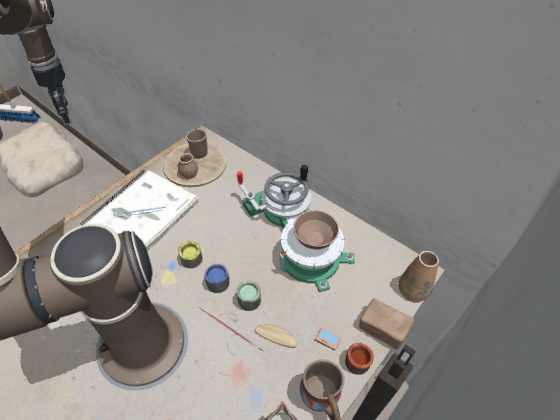

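The top view shows the wheel hub near (271,168), the black handle at (278,145), the red pin at (225,182) and the turntable at (328,197). The scene view shows the pin at (240,178) and the handle at (304,172).

```bash
cat >> h.py <<'E'
def blobs(f,m,roi):
    x0,y0,x1,y1=roi;k=np.zeros(m.shape,np.uint8);k[y0:y1,x0:x1]=m[y0:y1,x0:x1]
    n,_,st,c=cv2.connectedComponentsWithStats(k)
    return sorted([(int(st[i,4]),c[i].round(1).tolist(),st[i,:4].tolist()) for i in range(1,n)],reverse=True)[:3]
def red(im): h=cv2.cvtColor(im,cv2.COLOR_RGB2HSV); return (((h[...,0]<8)|(h[...,0]>172))&(h[...,1]>170)&(h[...,2]>70)).astype(np.uint8)
def blk(im): return (im.max(2)<45).astype(np.uint8)
E
python3 - <<'E'
from h import *
R={"top":((215,170,240,200),(265,135,292,160)),"scene":((225,165,255,200),(295,160,315,185))}
for n in R:
    f=dict(np.load(n+"0.npz"));im=f["image"];P=cloud(f)
    for nm,m,roi,z in(("pin",red(im),R[n][0],.101),("hdl",blk(im),R[n][1],.15)):
        b=blobs(f,m,roi);print(n,nm,b)
        x,y,w,h=b[0][2]; mm=np.zeros(m.shape,bool); mm[y:y+h,x:x+w]=m[y:y+h,x:x+w]>0
        q=P[mm];q=q[f["range_z"][mm]>0]; print("  z pct",np.percentile(q[:,2],[5,50,95]).round(3)); q=q[abs(q[:,2]-z)<.006]; print("  top pts",len(q),q.mean(0).round(4))
    # clouds: turntable top 0.085, rim .097, hub .103
    q=P.reshape(-1,3); 
    for z,lo,hi in((.085,(.5,-.35),(.85,-.02)),(.097,(.55,-.06),(.85,.15))):
        s=q[(abs(q[:,2]-z)<.003)&(q[:,:2]>lo).all(1)&(q[:,:2]<hi).all(1)][:,:2].astype(np.float32)
        h=cv2.convexHull(s);print(n,z,len(s),cv2.minEnclosingCircle(h))
E
```

```text
top pin [(23, [224.2, 181.6], [222, 179, 5, 6])]
  z pct [0.092 0.098 0.105]
  top pts 16 [0.4936 0.1408 0.1003]
top hdl [(29, [278.1, 146.3], [275, 142, 7, 8])]
  z pct [0.111 0.142 0.149]
  top pts 11 [ 0.5886 -0.0105  0.1479]
top 0.085 254 ((0.6096176505088806, -0.18565993010997772), 0.17233751714229584)
top 0.097 236 ((0.6108493804931641, 0.04662797600030899), 0.11446239799261093)
scene pin [(41, [239.5, 176.9], [238, 172, 4, 11])]
  z pct [0.069 0.088 0.103]
  top pts 12 [0.4921 0.1362 0.1002]
scene hdl [(73, [303.7, 173.3], [301, 167, 7, 13]), (1, [306.0, 165.0], [306, 165, 1, 1])]
  z pct [0.107 0.129 0.145]
  top pts 7 [ 0.5867 -0.0184  0.1461]
scene 0.085 202 ((0.6219895482063293, -0.18492987751960754), 0.16926859319210052)
scene 0.097 225 ((0.6123559474945068, 0.04575999826192856), 0.11410032212734222)
```

```bash
python3 - <<'E'
from h import *
f=dict(np.load("top0.npz"));c=f["image"][120:240,205:365]
cv2.imwrite("pics/c1.png",cv2.resize(c,None,fx=5,fy=5,interpolation=2)[:,:,::-1])
E
```

```text
(no output)
```

View pics/c1.png

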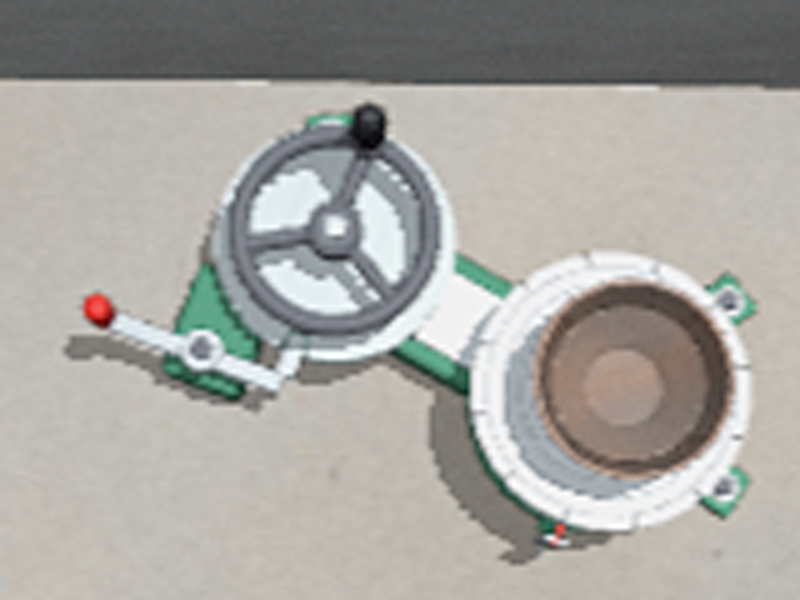

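The crop shows the hub at (336,225), handle top at (368,122), pin top at (98,308) and turntable rim centre at (610,390), all in crop pixels at 5x. The lever's nose is in the notch.

```bash
python3 - <<'E'
from h import *
f=dict(np.load("top0.npz"));f2=dict(np.load("scene0.npz"))
A=np.array([[0,0],[55,0],[-90,110],[-30,-180]])/1000.
px=np.array([[336,225],[368,122],[98,308],[610,390]])/5+[205,120]-.4
B=np.array([plane(f,p,z)[0,:2] for p,z in zip(px,(.103,.15,.101,.085))])
# handle / pin from scene: upper tip of blob
C=np.array([plane(f2,p,z)[0,:2] for p,z in(((304,169),.147),((239.7,173.5),.099))])
print(B.round(4),C.round(4))
B[1]=(B[1]+C[0])/2;B[2]=(B[2]+C[1])/2
a,b=A.mean(0),B.mean(0)
U,S,V=np.linalg.svd((A-a).T@(B-b));R=(U@V).T;t=b-R@a
print("yaw",np.degrees(np.arctan2(R[1,0],R[0,0])),"t",t,"det",np.linalg.det(R));print("resid mm",((A@R.T+t-B)*1000).round(1))
np.savez("fit.npz",R=R,t=t);print("pred",(A@R.T+t).round(4))
E
```

```text
[[ 0.5416  0.0065]
 [ 0.5893 -0.0108]
 [ 0.4931  0.14  ]
 [ 0.4513 -0.1507]] [[ 0.5842 -0.0203]
 [ 0.493   0.136 ]]
yaw -20.19773136073343 t [0.53949045 0.00538827] det 0.9999999999999997
resid mm [[-2.1 -1.2]
 [ 4.3  1.9]
 [-0.1  1.7]
 [-2.1 -2.5]]
pred [[ 0.5395  0.0054]
 [ 0.5911 -0.0136]
 [ 0.493   0.1397]
 [ 0.4492 -0.1532]]
```

Fit residuals are a few mm, consistent with the given geometry; table yaw is -20.2°, so the tool's -x is nearly the table's +x. I'll turn by -0.056 rad, then travel to a point behind the pin with the fingers shut.

```bash
cat >> h.py <<'E'
def st():
    s=manip.read_state();F=np.load("fit.npz");R,t=F["R"],F["t"];p=s["position"]
    q=s["ee_rot"];from scipy.spatial.transform import Rotation as Q
    T=Q.from_quat([q[1],q[2],q[3],q[0]]).as_matrix();xt=R.T@T[:2,0]
    print("t",round(s["clock"],2),"table mm",(R.T@(p[:2]-t)*1000).round(1),"z",(p[2]*1000).round(1),"toolx deg(180=aligned)",np.degrees(np.arctan2(xt[1],xt[0])).round(1),"tilt",T[2].round(3),"F table",(R.T@s["ft_force"][:2]).round(2),s["ft_force"][2].round(2),"gap",round(s["finger_gap"],2),"j6",s["joints"][5].round(2))
if __name__=="__main__": st()
E
python3 -m pendant '[[[-1,0,0,0,-0.056],[-1,-0.043,-0.040,0,0],[-1,-0.043,-0.040,0,0],[-1,-0.043,-0.040,0,0],[-1,-0.043,-0.040,0,0],[-1,-0.043,-0.040,0,0],[-1,-0.043,-0.040,0,0],[-1,-0.043,-0.040,0,0]]]' 20; python3 h.py
```

```text
clock: 1.1
position: [0.4343, 0.2054, 0.2311]
ee_rot: [-0.0, 0.175, 0.985, 0.0]
ft_force: [1.0, 0.3, 0.9]
finger_gap: 0.002
gripper_force: 0.0
t 1.1 table mm [-167.8  151.4] z 231.1 toolx deg(180=aligned) -179.9 tilt [ 0.  0. -1.] F table [0.84 0.6 ] 0.91 gap 0.0 j6 -0.87
```

```bash
python3 -m pendant '[[[-1,0,-0.036,0,0],[-1,0,0,0,0]]]'; python3 h.py
```

```text
clock: 1.35
position: [0.4206, 0.1712, 0.2305]
ee_rot: [-0.001, 0.177, 0.984, -0.001]
ft_force: [-0.2, 0.5, -0.4]
finger_gap: -0.003
gripper_force: 0.0
t 1.35 table mm [-168.9  114.6] z 230.5 toolx deg(180=aligned) 179.8 tilt [ 0.002 -0.001 -1.   ] F table [-0.34  0.43] -0.35 gap -0.0 j6 -0.92
```

```bash
python3 -m pendant '[[[-1,-0.029,-0.0045,0,0],[-1,0,0,0.05,0],[-1,0,0,0.05,0],[-1,0,0,0.05,0],[-1,0,0,0,0]]]'; python3 h.py; python3 - <<'E'
from h import *
f=manip.grab_frame("top");c=f["image"][120:240,205:365]
a=cv2.resize(c,None,fx=3.5,fy=3.5,interpolation=2)
f=manip.grab_frame("scene");c=f["image"][130:250,200:360];b=cv2.resize(c,None,fx=3.5,fy=3.5,interpolation=2)
cv2.imwrite("pics/c2.png",cv2.resize(np.hstack([a,b]),None,fx=.71,fy=.71)[:,:,::-1])
E
```

```text
clock: 1.98
position: [0.4427, 0.1588, 0.0773]
ee_rot: [-0.005, 0.175, 0.985, -0.002]
ft_force: [-0.2, 0.8, -0.2]
finger_gap: 0.004
gripper_force: 0.0
t 1.98 table mm [-143.8  110.6] z 77.3 toolx deg(180=aligned) -179.9 tilt [ 0.009 -0.006 -1.   ] F table [-0.51  0.67] -0.23 gap 0.0 j6 -0.97
```

View pics/c2.png

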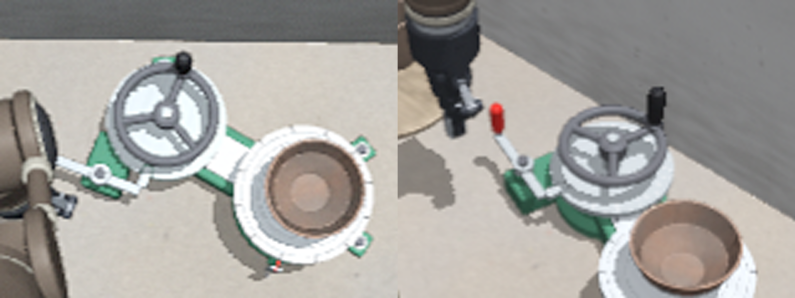

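The scene crop shows the shut fingertips at about (460,110), just beside the red pin at (497,118); nothing has been touched yet. I push slowly, watching the force.

```bash
python3 -m pendant '[[[-1,-0.015,-0.001,0,0],[-1,-0.010,0,0,0],[-1,-0.004,0,0,0],[-1,-0.003,0,0,0],[-1,-0.003,0,0,0],[-1,0,0,0,0]]]'; python3 h.py; python3 -m pendant '[[[-1,-0.003,0,0,0],[-1,-0.003,0,0,0],[-1,-0.003,-0.001,0,0],[-1,-0.003,0,0,0],[-1,-0.003,-0.001,0,0],[-1,0,0,0,0]]]'; python3 h.py
```

```text
clock: 2.82
position: [0.4798, 0.1461, 0.0812]
ee_rot: [0.0, 0.175, 0.985, -0.0]
ft_force: [-0.8, 0.1, -0.1]
finger_gap: -0.001
gripper_force: 0.4
t 2.83 table mm [-104.6  111.4] z 81.2 toolx deg(180=aligned) -180.0 tilt [-0. -0. -1.] F table [-0.81 -0.21] -0.15 gap -0.0 j6 -1.01
clock: 3.58
position: [0.4936, 0.1388, 0.0812]
ee_rot: [0.0, 0.175, 0.985, -0.0]
ft_force: [-1.3, 0.6, -1.8]
finger_gap: -0.001
gripper_force: 0.4
t 3.58 table mm [-89.2 109.3] z 81.2 toolx deg(180=aligned) -180.0 tilt [-0.001 -0.    -1.   ] F table [-1.4   0.17] -1.81 gap -0.0 j6 -1.03
```

```bash
python3 -m pendant '[[[-1,-0.003,-0.001,0,0],[-1,-0.002,0,0,0],[-1,-0.002,0,0,0],[-1,0,0,0,0]]]'; python3 h.py;  python3 -m pendant '[[[-1,-0.0015,0,0,0],[-1,-0.0015,0,0,0],[-1,0,0,0,0]]]'; python3 h.py; python3 - <<'E'
from h import *
f=manip.grab_frame("scene");print(blobs(f,red(f["image"]),(225,160,275,205)));save(f,"s3")
print([plane(f,blobs(f,red(f["image"]),(225,160,275,205))[0][1],.085)])
E
```

```text
clock: 4.08
position: [0.4989, 0.1353, 0.0811]
ee_rot: [-0.001, 0.175, 0.985, -0.001]
ft_force: [-3.2, 0.1, 1.4]
finger_gap: 0.004
gripper_force: 1.3
t 4.08 table mm [-83.  107.9] z 81.1 toolx deg(180=aligned) -180.0 tilt [ 0.001 -0.001 -1.   ] F table [-3.02 -1.04] 1.41 gap 0.0 j6 -1.04
clock: 4.45
position: [0.4991, 0.1351, 0.081]
ee_rot: [-0.004, 0.175, 0.985, -0.0]
ft_force: [-8.6, 1.9, 6.1]
finger_gap: -0.002
gripper_force: 4.5
t 4.45 table mm [-82.7 107.8] z 81.0 toolx deg(180=aligned) 180.0 tilt [ 0.007 -0.002 -1.   ] F table [-8.77 -1.15] 6.14 gap -0.0 j6 -1.04
[(37, [248.8, 175.0], [247, 170, 4, 11])]
[array([[0.51515801, 0.12218758, 0.085     ]])]
```

The lever is at its stop: the TCP stalled at x=-83 with rising force, and the pin geometry agrees with 0.45 rad. I back off, lift, and go over beside the handle.

```bash
python3 -m pendant '[[[-1,0.012,0,0,0],[-1,0.022,0,0,0],[-1,0,0,-0.05,0],[-1,0,0,-0.05,0],[-1,0,0,-0.04,0],[-1,0,0,0,0]]]'; python3 h.py; python3 -m pendant '[[[-1,-0.050,-0.018,0,0],[-1,-0.050,-0.018,0,0],[-1,-0.050,-0.018,0,0],[-1,0,0,0,0],[-1,0,0,0,0]]]'; python3 h.py; python3 - <<'E'
from h import *
f=manip.grab_frame("scene");print(blobs(f,red(f["image"]),(225,160,275,205)),blobs(f,blk(f["image"]),(295,160,315,185)));save(f,"s4")
E
```

```text
clock: 5.25
position: [0.4745, 0.1473, 0.2261]
ee_rot: [0.006, 0.175, 0.985, 0.002]
ft_force: [0.1, -0.3, -0.4]
finger_gap: 0.002
gripper_force: 0.0
t 5.25 table mm [-110.   110.8] z 226.1 toolx deg(180=aligned) -179.9 tilt [-0.011  0.006 -1.   ] F table [ 0.19 -0.24] -0.38 gap 0.0 j6 -1.01
clock: 5.88
position: [0.5916, 0.044, 0.2197]
ee_rot: [-0.001, 0.175, 0.985, -0.0]
ft_force: [-0.3, 0.9, -0.2]
finger_gap: -0.003
gripper_force: 0.0
t 5.88 table mm [35.6 54.3] z 219.7 toolx deg(180=aligned) -180.0 tilt [ 0.002 -0.001 -1.   ] F table [-0.62  0.74] -0.21 gap -0.0 j6 -1.22
[(42, [248.5, 175.0], [247, 170, 4, 11])] [(72, [303.7, 173.3], [301, 167, 7, 13]), (1, [306.0, 165.0], [306, 165, 1, 1])]
```

```bash
python3 -m pendant '[[[-1,-0.0145,-0.007,0,0],[-1,0,0,0.05,0],[-1,0,0,0.048,0],[-1,0,0,0,0],[-1,0,0,0,0]]]'; python3 h.py; python3 -m pendant '[[[-1,0,-0.006,0,0],[-1,0,-0.006,0,0],[-1,0,-0.003,0,0],[-1,0,0,0,0],[-1,0,0,0,0]]]'; python3 h.py
```

```text
clock: 6.55
position: [0.6051, 0.0326, 0.1249]
ee_rot: [0.001, 0.175, 0.985, 0.0]
ft_force: [-0.1, 0.5, 0.5]
finger_gap: 0.001
gripper_force: 0.0
t 6.55 table mm [52.1 48.1] z 124.9 toolx deg(180=aligned) -179.9 tilt [-0.003  0.001 -1.   ] F table [-0.26  0.48] 0.53 gap 0.0 j6 -1.24
clock: 7.18
position: [0.5985, 0.0184, 0.1233]
ee_rot: [0.0, 0.175, 0.985, 0.0]
ft_force: [0.6, -0.1, 0.4]
finger_gap: 0.001
gripper_force: 0.0
t 7.17 table mm [50.9 32.6] z 123.3 toolx deg(180=aligned) -180.0 tilt [-0.  0. -1.] F table [0.61 0.13] 0.45 gap 0.0 j6 -1.26
```

```bash
m(){ python3 h.py | cut -d' ' -f1-20,24-; }; python3 -m pendant '[[[-1,0,-0.002,0,0],[-1,0,-0.002,0,0],[-1,0,0,0,0]]]' >/dev/null; m; python3 -m pendant '[[[-1,0,-0.0015,0,0],[-1,0,0,0,0]]]' >/dev/null; m; python3 -m pendant '[[[-1,0,-0.0015,0,0],[-1,0,0,0,0]]]' >/dev/null; m; python3 -m pendant '[[[-1,0,-0.001,0,0],[-1,0,0,0,0]]]' >/dev/null; m
```

```text
t 7.55 table mm [50.8 28.5] z 123.2 toolx deg(180=aligned) -180.0 tilt [ 0. -0. -1.] F table [-0.23 -0.21] j6 -1.27
t 7.8 table mm [50.9 27. ] z 123.2 toolx deg(180=aligned) -180.0 tilt [ 0. -0. -1.] F table [ gap -0.0 j6 -1.27
t 8.05 table mm [50.9 25.5] z 123.3 toolx deg(180=aligned) -180.0 tilt [ 0. -0. -1.] F table [-0.19 -0.44] j6 -1.27
t 8.3 table mm [50.9 24.9] z 123.3 toolx deg(180=aligned) -180.0 tilt [-0.     0.001 -1.  table [0.57 0.76] -0.36 gap 0.0 j6 -1.27
```

```bash
m(){ python3 h.py | sed 's/toolx.*F table/F/'; }; python3 -m pendant '[[[-1,0,-0.001,0,0],[-1,0,0,0,0]]]' >/dev/null; m; python3 -m pendant '[[[-1,0,-0.001,0,0],[-1,0,0,0,0]]]' >/dev/null; m; python3 -m pendant '[[[-1,0,-0.001,0,0],[-1,0,0,0,0]]]' >/dev/null; m; 
```

```text
t 8.55 table mm [51.1 23.9] z 123.3 F [0.32 1.34] -0.02 gap 0.0 j6 -1.28
t 8.8 table mm [51.2 22.6] z 123.3 F [1.51 1.97] -1.28 gap -0.0 j6 -1.28
t 9.05 table mm [51.1 21.5] z 123.4 F [1.11 1.94] 0.24 gap 0.0 j6 -1.28
```

```bash
python3 - <<'E'
import numpy as np
th=np.radians(np.r_[22.5,np.arange(12.5,-321,-10)]);p=np.c_[55*np.cos(th),55*np.sin(th)]
d=np.diff(p,axis=0)
for k in range(0,len(d),8):
    print("["+",".join("[-1,%.4f,%.4f,0,0]"%(-a/1000,b/1000) for a,b in d[k:k+8])+"]",p[min(k+8,len(p)-1)].round(1),np.degrees(th[min(k+8,len(p)-1)]))
E
```

```text
[[-1,-0.0029,-0.0091,0,0],[-1,-0.0013,-0.0095,0,0],[-1,0.0004,-0.0096,0,0],[-1,0.0021,-0.0094,0,0],[-1,0.0037,-0.0089,0,0],[-1,0.0052,-0.0081,0,0],[-1,0.0065,-0.0071,0,0],[-1,0.0076,-0.0058,0,0]] [ 29.6 -46.4] -57.5
[[-1,0.0085,-0.0044,0,0],[-1,0.0091,-0.0029,0,0],[-1,0.0095,-0.0013,0,0],[-1,0.0096,0.0004,0,0],[-1,0.0094,0.0021,0,0],[-1,0.0089,0.0037,0,0],[-1,0.0081,0.0052,0,0],[-1,0.0071,0.0065,0,0]] [-40.6 -37.2] -137.5
[[-1,0.0058,0.0076,0,0],[-1,0.0044,0.0085,0,0],[-1,0.0029,0.0091,0,0],[-1,0.0013,0.0095,0,0],[-1,-0.0004,0.0096,0,0],[-1,-0.0021,0.0094,0,0],[-1,-0.0037,0.0089,0,0],[-1,-0.0052,0.0081,0,0]] [-43.6  33.5] -217.5
[[-1,-0.0065,0.0071,0,0],[-1,-0.0076,0.0058,0,0],[-1,-0.0085,0.0044,0,0],[-1,-0.0091,0.0029,0,0],[-1,-0.0095,0.0013,0,0],[-1,-0.0096,-0.0004,0,0],[-1,-0.0094,-0.0021,0,0],[-1,-0.0089,-0.0037,0,0]] [25.4 48.8] -297.5
[[-1,-0.0081,-0.0052,0,0],[-1,-0.0071,-0.0065,0,0]] [40.6 37.2] -317.5
```

```bash
python3 -m pendant '[[[-1,-0.003,-0.009,0,0],[-1,-0.0015,-0.0095,0,0],[-1,0.0005,-0.0095,0,0],[-1,0.002,-0.0095,0,0],[-1,0.0035,-0.009,0,0],[-1,0.005,-0.008,0,0],[-1,0.0065,-0.007,0,0],[-1,0.0075,-0.006,0,0]]]' >/dev/null; python3 h.py; python3 -c "
from h import *
f=manip.grab_frame('scene');save(f,'s5')
cv2.imwrite('pics/c5.png',cv2.resize(f['image'][100:280,180:390],None,fx=3,fy=3)[:,:,::-1])"
```

```text
t 10.05 table mm [ 30.4 -46.5] z 123.5 toolx deg(180=aligned) -179.9 tilt [-0.001 -0.    -1.   ] F table [1.13 1.05] -1.22 gap 0.0 j6 -1.39
```

View pics/c5.png

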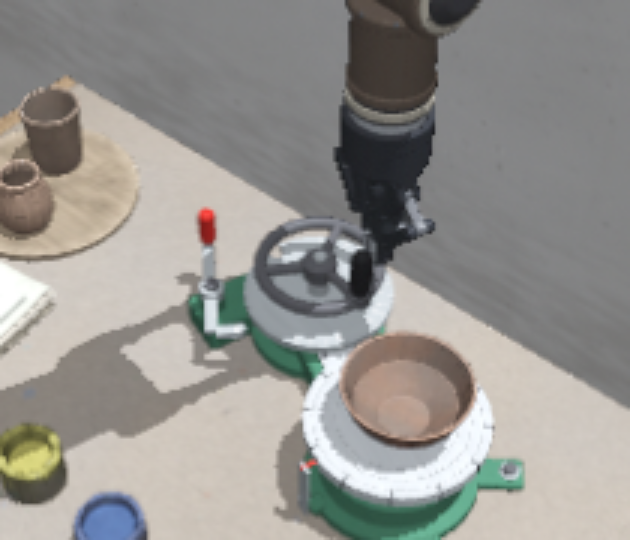

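The picture shows the handle at (360,270) being pushed by the fingers just behind it, the wheel turning, and the lever clear. I continue.

```bash
python3 -m pendant '[[[-1,0.0085,-0.0045,0,0],[-1,0.009,-0.003,0,0],[-1,0.0095,-0.0015,0,0],[-1,0.0095,0.0005,0,0],[-1,0.0095,0.002,0,0],[-1,0.009,0.0035,0,0],[-1,0.008,0.005,0,0],[-1,0.007,0.0065,0,0]]]' >/dev/null; python3 h.py; python3 -m pendant '[[[-1,0.006,0.0075,0,0],[-1,0.0045,0.0085,0,0],[-1,0.003,0.009,0,0],[-1,0.0015,0.0095,0,0],[-1,-0.0005,0.0095,0,0],[-1,-0.002,0.0095,0,0]]]'>/dev/null; python3 h.py;python3 -c "
from h import *
f=manip.grab_frame('scene');save(f,'s6')
print(blobs(f,blk(f['image']),(255,150,330,220)))"
```

```text
t 11.1 table mm [-38.8 -37.1] z 123.8 toolx deg(180=aligned) -179.9 tilt [-0.003  0.    -1.   ] F table [3.56 0.15] 0.47 gap 0.0 j6 -1.34
t 11.85 table mm [-52.4  16.5] z 123.1 toolx deg(180=aligned) -180.0 tilt [ 0.001 -0.001 -1.   ] F table [ 0.16 -2.68] -1.26 gap -0.0 j6 -1.23
[(321, [264.2, 163.0], [255, 150, 21, 34]), (2, [276.0, 155.5], [276, 155, 1, 2]), (1, [279.0, 150.0], [279, 150, 1, 1])]
```

```bash
python3 -m pendant '[[[-1,-0.0035,0.009,0,0],[-1,-0.005,0.008,0,0],[-1,-0.0065,0.007,0,0],[-1,-0.0075,0.006,0,0],[-1,-0.0085,0.0045,0,0],[-1,-0.009,0.003,0,0],[-1,-0.0095,0.0015,0,0],[-1,-0.0095,-0.0005,0,0]]]' >/dev/null; python3 h.py; python3 -m pendant '[[[-1,-0.0095,-0.002,0,0],[-1,-0.0045,-0.002,0,0],[-1,0,0,0,0]]]'>/dev/null; python3 h.py
```

```text
t 12.9 table mm [ 7.  54.4] z 123.2 toolx deg(180=aligned) -180.0 tilt [ 0.001 -0.001 -1.   ] F table [-3.42 -2.69] 0.43 gap -0.0 j6 -1.2
t 13.28 table mm [22.4 50.9] z 123.7 toolx deg(180=aligned) -180.0 tilt [-0.003  0.001 -1.   ] F table [-0.2  -1.26] 0.24 gap -0.0 j6 -1.22
```

```bash
python3 -m pendant '[[[-1,-0.005,-0.0035,0,0],[-1,-0.004,-0.0025,0,0],[-1,-0.004,-0.003,0,0],[-1,-0.0035,-0.003,0,0],[-1,-0.003,-0.0035,0,0],[-1,-0.0025,-0.003,0,0],[-1,0,0,0,0]]]' >/dev/null; python3 h.py;python3 -c "
from h import *
f=manip.grab_frame('scene');save(f,'s7')
cv2.imwrite('pics/c7.png',cv2.resize(f['image'][120:240,220:360],None,fx=4,fy=4)[:,:,::-1])"
```

```text
t 14.15 table mm [42.6 31.8] z 122.8 toolx deg(180=aligned) -180.0 tilt [ 0.001  0.    -1.   ] F table [-2.69  1.02] -0.76 gap -0.0 j6 -1.26
```

View pics/c7.png

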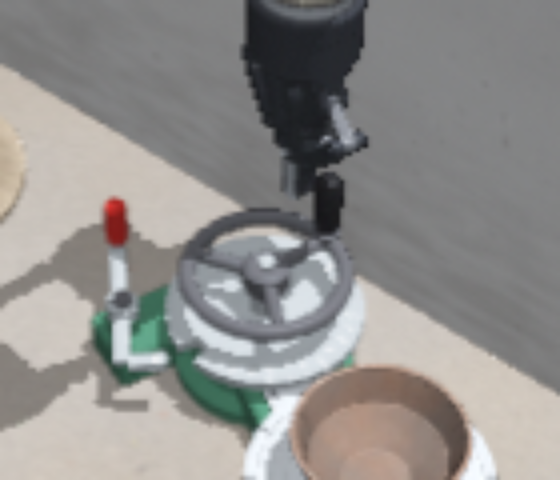

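The handle is at (302,170.5) in full-frame pixels against (303.7,173.3) at the start, so it is a few degrees short. I creep to the recorded contact position (51, 25.2).

```bash
python3 -m pendant '[[[-1,-0.003,-0.001,0,0],[-1,-0.003,-0.0015,0,0],[-1,-0.002,-0.0015,0,0],[-1,0,0,0,0]]]' >/dev/null; python3 h.py; python3 -m pendant '[[[-1,0,-0.001,0,0],[-1,0,-0.001,0,0],[-1,0,0,0,0]]]' >/dev/null; python3 h.py
```

```text
t 14.7 table mm [52.1 28.1] z 123.7 toolx deg(180=aligned) -180.0 tilt [-0.002  0.    -1.   ] F table [0.86 1.54] 0.96 gap 0.0 j6 -1.27
t 15.07 table mm [51.5 26.2] z 123.7 toolx deg(180=aligned) -180.0 tilt [-0.001  0.    -1.   ] F table [1.7  2.56] 1.39 gap -0.0 j6 -1.27
```

```bash
python3 -m pendant '[[[-1,0,-0.001,0,0],[-1,0,0,0,0]]]' >/dev/null; python3 h.py; python3 -m pendant '[[[-1,0,0.006,0,0],[-1,0,0.012,0,0],[-1,0,0,-0.05,0],[-1,0,0,-0.05,0],[-1,0.05,0.02,0,0],[-1,0,0,0,0]]]' >/dev/null; python3 h.py; python3 -c "
from h import *
for n in('scene','top'):
  f=manip.grab_frame(n);save(f,n+'8'); g=dict(np.load(n+'0.npz'))
  R={'top':(265,135,292,160),'scene':(295,160,315,185)}[n]
  print(n,blobs(f,blk(f['image']),R),blobs(g,blk(g['image']),R))
f=manip.grab_frame('scene');a=f['image'][120:240,220:320];b=np.load('scene0.npz')['image'][120:240,220:320]
cv2.imwrite('pics/c8.png',cv2.resize(np.hstack([a,b]),None,fx=4,fy=4)[:,:,::-1])"
```

```text
t 15.32 table mm [51.  25.1] z 123.4 toolx deg(180=aligned) -180.0 tilt [-0. -0. -1.] F table [1.55 1.85] 1.78 gap 0.0 j6 -1.27
t 16.07 table mm [-2.5 64.2] z 223.2 toolx deg(180=aligned) -179.8 tilt [ 0.003 -0.    -1.   ] F table [0.16 1.26] 0.2 gap 0.0 j6 -1.18
scene [(72, [303.7, 173.3], [301, 167, 7, 13]), (1, [306.0, 165.0], [306, 165, 1, 1])] [(73, [303.7, 173.3], [301, 167, 7, 13]), (1, [306.0, 165.0], [306, 165, 1, 1])]
top [(23, [278.2, 146.6], [276, 143, 6, 7])] [(29, [278.1, 146.3], [275, 142, 7, 8])]
```

View pics/c8.png

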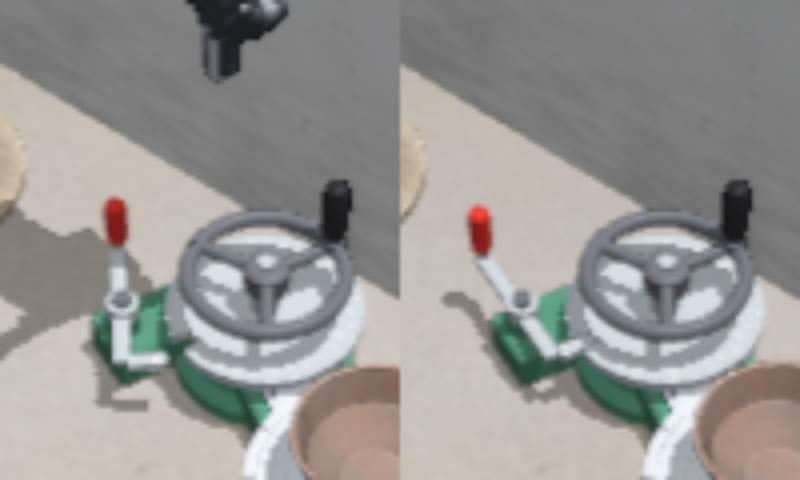

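The left half (now) and right half (start) show the handle at the same spot, (336,210) in each, with the lever out. Next is pushing the pin back from its +x side.

```bash
python3 -m pendant '[[[-1,0.0255,0.042,0,0],[-1,0,0,0,0],[-1,0,0,0.05,0],[-1,0,0,0.05,0],[-1,0,0,0.043,0],[-1,0,0,0,0]]]' >/dev/null; python3 h.py; python3 -m pendant '[[[-1,0.005,0,0,0],[-1,0.004,0,0,0],[-1,0.003,0,0,0],[-1,0.003,0,0,0],[-1,0.003,0,0,0],[-1,0.003,0.001,0,0],[-1,0,0,0,0]]]' >/dev/null; python3 h.py
```

```text
t 16.98 table mm [-27.4 102.4] z 75.9 toolx deg(180=aligned) 180.0 tilt [ 0.009 -0.005 -1.   ] F table [0.38 0.57] -0.99 gap -0.0 j6 -1.1
t 17.85 table mm [-45.5 106.2] z 80.5 toolx deg(180=aligned) -179.9 tilt [-0.001  0.    -1.   ] F table [ 0.14 -0.24] 0.29 gap 0.0 j6 -1.08
```

```bash
python3 -m pendant '[[[-1,0.003,0,0,0],[-1,0.003,0.001,0,0],[-1,0.003,0,0,0],[-1,0.003,0.001,0,0],[-1,0.003,0,0,0],[-1,0.002,0.001,0,0],[-1,0,0,0,0]]]' >/dev/null; python3 h.py; python3 -m pendant '[[[-1,0.002,0,0,0],[-1,0.002,0.001,0,0],[-1,0.002,0,0,0],[-1,0,0,0,0]]]' >/dev/null; python3 h.py
```

```text
t 18.73 table mm [-63.4 108.6] z 80.1 toolx deg(180=aligned) -179.9 tilt [ 0.001 -0.001 -1.   ] F table [1.53 0.48] 0.65 gap 0.0 j6 -1.06
t 19.23 table mm [-69.3 109.8] z 80.1 toolx deg(180=aligned) -180.0 tilt [ 0.001 -0.001 -1.   ] F table [0.99 0.06] 0.71 gap -0.0 j6 -1.05
```

```bash
python3 -m pendant '[[[-1,0.0015,0,0,0],[-1,0.0015,0,0,0],[-1,0,0,0,0]]]' >/dev/null; python3 h.py; python3 -m pendant '[[[-1,0.0015,0,0,0],[-1,0,0,0,0]]]' >/dev/null; python3 h.py;  python3 -m pendant '[[[-1,0.001,0,0,0],[-1,0,0,0,0]]]' >/dev/null; python3 h.py
```

```text
t 19.6 table mm [-71. 110.] z 80.2 toolx deg(180=aligned) -179.9 tilt [-0.002  0.    -1.   ] F table [ 6.09 -0.7 ] -1.53 gap 0.0 j6 -1.05
t 19.85 table mm [-71.1 110. ] z 80.4 toolx deg(180=aligned) -179.9 tilt [-0.004  0.    -1.   ] F table [ 8.14 -1.01] -4.58 gap -0.0 j6 -1.04
t 20.1 table mm [-71.2 110. ] z 80.4 toolx deg(180=aligned) -179.9 tilt [-0.006  0.001 -1.   ] F table [ 9.84 -0.52] -6.32 gap 0.0 j6 -1.04
```

The stop was reached at x=-71.2, where -70.8 was predicted for fully locked. I back off, lift clear and check.

```bash
python3 -m pendant '[[[-1,-0.010,0,0,0],[-1,-0.018,0,0,0],[-1,0,0,-0.05,0],[-1,0,0,-0.05,0],[-1,0,0,-0.05,0],[-1,0,0,0,0],[-1,0,0,0,0]]]' >/dev/null; python3 h.py; python3 -c "
from h import *
f=manip.grab_frame('scene');g=dict(np.load('scene0.npz'))
for h in(f,g): print(blobs(h,red(h['image']),(225,160,275,205)),blobs(h,blk(h['image']),(295,160,315,185)))
a=f['image'][120:280,220:350];b=g['image'][120:280,220:350]
cv2.imwrite('pics/c9.png',cv2.resize(np.hstack([a,b]),None,fx=3,fy=3)[:,:,::-1])"
```

```text
t 20.98 table mm [-46.5 109.8] z 229.7 toolx deg(180=aligned) -180.0 tilt [ 0.002 -0.    -1.   ] F table [-0.12  0.1 ] -0.97 gap 0.0 j6 -1.07
[(41, [239.5, 176.9], [238, 172, 4, 11])] [(72, [303.7, 173.3], [301, 167, 7, 13]), (1, [306.0, 165.0], [306, 165, 1, 1])]
[(41, [239.5, 176.9], [238, 172, 4, 11])] [(73, [303.7, 173.3], [301, 167, 7, 13]), (1, [306.0, 165.0], [306, 165, 1, 1])]
```

View pics/c9.png

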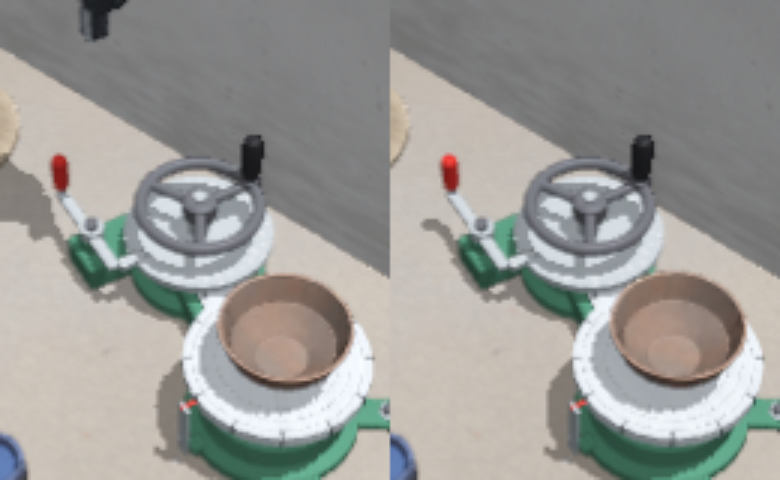

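The pin (239.5,176.9) and handle (303.7,173.3) are exactly at their starting pixels, the nose is in the notch and the bowl is on the turntable.

```bash
python3 -c "
from plant import manip
print(manip.close_job())"
```

```text
the job is handed in; nothing more can be done
None
```

I handed the job in after about 21 s: I freed the lever, turned the wheel one full turn clockwise and pushed the pin back to its locked stop; the last picture showed pin and handle back at their start positions and the bowl on the turntable.

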